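# Show the brew basket's bottom to the phone camera, over a saucer

## Robot

A 6-joint arm with a two-finger parallel gripper is mounted at the origin on a cart in front of the work surface, level with it; the furniture and walls round the work are solid. World frame = base frame: x ahead of the robot, y to its left, z up, the work surface at z = 0. Lengths are in mm, angles in rad, forces in N, time in s.
With the tool pointing down it reaches from about 425 to 950 mm from the base axis. Payload 3.5 kg.
Tool frame: the origin (TCP) lies between the finger pads; the fingertips stand 17 mm ahead of it and the grasp point (between the pads) lies 2 mm behind it; z points along the fingers, y is the line along which they close (so a half turn about z gives the same grasp; the last joint's range is limited). The gripper opens to 85 mm and grips with 20 to 120 N. Pads are 22 mm wide; open, the fingers measure 114 mm over their backs; the gripper's body (76 mm by 85 mm) begins 54 mm behind the grasp point. The pads swing forward as they close: fully open they stand 13 mm farther back than shut.
Start: joints at [-1.486, 0.286, 1.577, -0, 1.279, -0.15], TCP at [157.063, -656.458, 248.325] pointing down, gripper open.
Joint ranges: [-2.77, 2.77], [-0.9, 2.22], [0.21, 2.48], [-1.53, 4.67], [0.24, 2.81], [-2.84, 2.84]. Speed limits (rad/s): [2.79, 2.79, 3.14, 3.14, 3.14, 3.14].

## Interface

Orientations are given as a unit quaternion [x, y, z, w].
In Python, from station import telemetry, imaging, arm, finder gives the robot as it stands.
- The arm moves only by the tool send_rows, never from a script. Its argument "motion" is a list of rows, each an object of numbers: "fingers": the opening, from 0 (shut) to 1 (fully open); "dx", "dy", "dz": the shift along the tool's x, y, z in m; "ax", "ay", "az": the turn, a rotation vector about the tool's x, y, z in rad. A call has 1 to 20 rows; each row shifts and turns the commanded pose from where the row before left it, along the tool's axes as they then stand; what a row does not reach is not made up. A row lasts 1/12 s, in which the tool goes at most 41.7 mm and 7.16 degrees, less where a joint would pass 70% of its speed; a pose out of reach is approached as far as the arm can. A call with a gripper value outside its range is refused whole. The fingers move at their own pace and stop on an object; "grip_force" is the grip in N (left out, the last holds). Time passes only in rows, so rows that do not move let the fingers close. It gives the time, the measured TCP pose, the force, the opening and the grip force at its end, in the units of the state.
- telemetry.read_state(): the state, without advancing time (a new reading comes with each control period).
- imaging.snapshot(name): name is "scene" or "top"; returns (picture, depth): 400x640x3 uint8, blue, green, red; 400x640 float32, mm along the optical axis (not along the pixel's ray), 0 where there is no reading.
- imaging.calibration(name): a dict with "fx", "fy", "cx", "cy" (pixels), "rvec" (rotation vector, rad) and "tvec" (3), from world to camera coordinates, as OpenCV has them. Camera axes: x right, y down, z forward; pixel columns grow to the right and rows downward; lengths in mm; the calibration is good to about 2 mm. A picture is of the moment at which its call begins. calibration takes no time and is no camera call.
- arm.job_done(): hands the job in; it is judged then, once.
Trained networks look in the newest picture that a camera, given by its name, has taken for a name from the list of things; names that differ only in an ending like _2 or _b are one class to them, and where a whole thing is asked for, a point or a joint stands for the part that bears it (a point fixed in the world has none). Each returns a list of dicts, best first, with "confidence" (0 to 1); they miss things now and then, are a little off and sometimes report something else, mostly with a low value. They report only what shows in the picture. A call takes as long as a camera call. They do not tell look-alikes from the thing itself.
- finder.outline_of(camera, thing): "mask" (400x640 bool, what is visible of it).
- finder.place_of(camera, thing): "point" ([x, y, z] in mm, in world coordinates, good to about 4 mm: a listed point, or the origin of a listed thing).
The state is a dict: "time_s": time; "joint_positions": joint angles; "joint_vel": joint speeds; "joint_efforts": joint torques, N m; "tool_pos": TCP position; "ee_rot": TCP orientation; "contact_force": force on the tool from outside, world axes, zero at the start; "moment": the same for the moment, N m; "finger_gap": finger opening in mm; "finger_force": force on a finger pad.
Only numpy, scipy, OpenCV 4.12 (cv2) and the standard library are available. Lean on these libraries where they do the work, as an engineer would, in place of code of your own. Each camera call takes 0.05 s, during which the arm holds its last target. There are 200 camera calls.

## Task

A colleague on a video call wants to see whether the holes in the bottom of the brew basket are clogged. First slide the saucer along the worktop, without lifting it, until it sits right up against the middle of the front of the phone stand, so that it will catch the drips; then lift the dripping basket out of the mug and hold it still in the air above the saucer, tipped so that its holed bottom squarely faces the phone's front camera, about 17 cm from the lens. Finish while still holding it there, and leave the mug and everything else standing where it is, without bumping the phone.

Things in the scene. Friction and masses are not known exactly. Their poses are not given: they have to be found in the camera images.
- phone_stand: Fixed aluminium stand with a phone leaning in it. Origin: centre of the underside of its foot (90 deep, 74 wide). x points level away from the screen side (screen looks to -x), z up. Front of its upturned lip: flat face 74 wide, 21 tall, at x = -45 mm. The phone (72 wide) stands on its short edge, leaning back 25 degrees; its top is 146 mm above the worktop, at x = +30 mm.
- lens (a point): The phone's front camera: small dark round lens, middle of the screen's top edge. The point lies at x = +23 mm, y = 0 of the stand, 139 mm above the worktop; its -x axis looks out of the screen, 25 degrees upward.
- saucer: Small white round saucer lying loose on the worktop, 114 mm across the rim, 17 mm high; it flares from a foot 78 mm across to the rim at 15 mm height. Origin: centre of its underside. About 0.12 kg. When it touches the stand's front lip its centre is about 57 mm from that face.
- mug: White mug, loose, 88 mm across, 100 mm tall, about 0.3 kg, standing left or right; the brew basket hangs in it by its flange. Origin on the worktop; the cup's axis passes through (0, +19.5 mm) of its frame, the handle points to -y and reaches 84 mm from that axis.
- basket: Brew basket: steel cup with slots and a holed bottom (46 mm across at the bottom, 65 at the top, open), black flange 92 mm across from z = 60 to 64 mm resting on the mug's rim (2 to 5 mm of play in the mug), black arch handle above. Origin: centre of its outer bottom; z along its axis up to the handle, the bottom faces -z. Seated: origin 39 mm above the worktop, upright. About 0.09 kg.
- grip_bar (a point): Middle of the handle's straight bar: on the basket's axis, 90 mm from its bottom (129 mm above the worktop when seated), axes as the basket's. The bar is 12 mm thick along x, 12 tall, 84 long along y, posts (7 mm thick) at y = -38.5 and +38.5 mm; 20 mm free below it. Grip it across its thickness, fingers closing along x.
- jam_jar: Bystander: jam jar with lid, loose, 62 mm across, 86 mm tall, on the other side from the mug. Origin: centre of its underside.
- egg_timer: Bystander: round wind-up kitchen timer, loose, 65 mm across, 64 mm tall, right of the phone. Origin: centre of its underside.
- teaspoon: Bystander: steel teaspoon lying loose at the left, 133 mm long along its x, 27 wide, 10 high. Origin: centre of its underside.
Things that resemble listed ones, but are neither listed nor needed, are in the scene too. Leave any purple look-alike of the basket alone.

How it is judged (in metres and radians):
On the way, in this order (a step that is already met when the one before it is completed fails the run):
1. the saucer has been slid up against the front of the phone stand while the basket still hangs in the mug (x of saucer in the frame of phone_stand between -0.135 and -0.09 m and y of saucer in the frame of phone_stand between -0.028 and 0.028 m and height (world z) of saucer below 0.01 m and angle between saucer's own z axis and vertical below 0.1 rad and linear speed of saucer below 0.02 m/s and distance between basket and mug below 0.055 m), for 0.2 s.
2. the basket has been lifted clear of the mug by the fingers (z of basket in the frame of mug above 0.105 m and contact force between the fingers and basket above 1 N), for 0.2 s.
At the end, for the whole second after the job is handed in: Saucer flat, rim within 33 mm of the stand's front lip, centre within 28 mm of its middle line. Basket held still by the fingers: its bottom's centre within 50 mm (in plan) of the saucer's, over 170 mm high, 120 to 240 mm from the lens, its axis passing within 55 mm of the lens. Mug upright (x of saucer in the frame of phone_stand between -0.135 and -0.09 m and y of saucer in the frame of phone_stand between -0.028 and 0.028 m and height (world z) of each of saucer, mug below 0.01 m and angle between each of saucer, mug's own z axis and vertical below 0.1 rad and horizontal distance between basket and saucer below 0.05 m and distance between basket and lens between 0.12 and 0.24 m and x of lens in the frame of basket between -0.055 and 0.055 m and y of lens in the frame of basket between -0.055 and 0.055 m and z of lens in the frame of basket below -0.1 m and height (world z) of basket above 0.17 m and contact force between the fingers and basket above 1 N and linear speed of basket below 0.03 m/s and angular speed of basket below 0.2 rad/s); the arm keeps its last pose, push and grip.
It fails at once if the saucer is lifted or tipped instead of slid (height (world z) of saucer above 0.012 m or angle between saucer's own z axis and vertical above 0.25 rad).
It fails at once if the mug is tipped, lifted or dragged away (more than 40 mm) (angle between mug's own z axis and vertical above 0.3 rad or height (world z) of mug above 0.02 m or distance of mug from where it was at the start of the episode above 0.04 m).
It fails at once if the jam jar, the egg timer or the teaspoon is displaced by more than 30 mm (distance of any of jam_jar, egg_timer, teaspoon from where it was at the start of the episode above 0.03 m).
It fails at once if the robot bumps the phone or its stand (more than 8 N) (contact force between any of the fingers, the arm and phone_stand above 8 N).
It fails at once if the basket bumps the phone (contact force between basket and phone_stand above 4 N).
It also fails if it takes over 53 s, if anything falls off the work surface, if the arm or the gripper's body presses on something with over 40 N, if the wrist force passes 120 N, or if a joint passes its speed limit or range.

## Working session

There is one attempt and no reset: what is moved stays moved. The work goes in short steps, Python scripts to look and compute and a tool call to move; the robot and the scene stay as the last step left them, time stands still between calls to the robot, and variables do not carry over. Pictures are saved under pics/ and viewed, at most 10 in all, crops included, and the job is handed in when it is done.

Besides the shell and the picture viewer there is one more tool, called after "Call:" as a command line: name --argument value ..., lists and objects as JSON in quotes. send_rows: Moves the arm, as the interface text tells. Its arguments: {"type":"object","properties":{"motion":{"type":"array","items":{"type":"object","properties":{"fingers":{"type":"number"},"dx":{"type":"number"},"dy":{"type":"number"},"dz":{"type":"number"},"ax":{"type":"number"},"ay":{"type":"number"},"az":{"type":"number"}}}},"grip_force":{"type":"number"}},"required":["motion"]}

```bash
mkdir -p pics
cat > h.py <<'E'
import numpy as np, cv2
from station import telemetry, imaging, arm, finder
from scipy.spatial.transform import Rotation as R
def cloud(name,d):
    c=imaging.calibration(name); v,u=np.indices(d.shape)
    p=np.stack([(u-c['cx'])/c['fx']*d,(v-c['cy'])/c['fy']*d,d],-1)
    Rm=R.from_rotvec(np.ravel(c['rvec'])).as_matrix()
    return (p-np.ravel(c['tvec']))@Rm
E
python3 - <<'E'
from h import *
ims=[]
for n in ("scene","top"):
    im,d=imaging.snapshot(n); np.savez(f'{n}.npz',im=im,d=d); cv2.imwrite(f'pics/{n}0.png',im)
    P=cloud(n,d)
    for t in "phone_stand lens saucer mug basket grip_bar jam_jar egg_timer teaspoon".split():
        print(n,t,[(np.round(r['point']).tolist(),round(r['confidence'],2)) for r in finder.place_of(n,t)])
print({k:np.round(v,3) for k,v in telemetry.read_state().items()})
E
```

```text
scene phone_stand [([745.0, -44.0, -2.0], 0.57)]
scene lens [([766.0, -40.0, 136.0], 0.87)]
scene saucer [([470.0, -21.0, -3.0], 0.83)]
scene mug [([537.0, 215.0, 1.0], 0.81)]
scene basket [([549.0, 228.0, 44.0], 0.71)]
scene grip_bar [([542.0, 230.0, 127.0], 0.75), ([658.0, 83.0, 90.0], 0.68)]
scene jam_jar [([506.0, -282.0, 2.0], 0.97)]
scene egg_timer [([720.0, -187.0, 2.0], 0.69)]
scene teaspoon [([411.0, 263.0, 2.0], 0.57)]
top phone_stand [([752.0, -45.0, -2.0], 0.88)]
top lens [([768.0, -40.0, 141.0], 0.56)]
top saucer [([471.0, -16.0, 2.0], 0.59)]
top mug [([544.0, 210.0, -1.0], 0.49)]
top basket [([661.0, 84.0, -1.0], 0.85), ([551.0, 225.0, 41.0], 0.83)]
top grip_bar [([662.0, 89.0, 87.0], 0.71), ([547.0, 226.0, 129.0], 0.7)]
top jam_jar [([503.0, -283.0, -2.0], 0.84), ([540.0, 212.0, -3.0], 0.69)]
top egg_timer [([718.0, -188.0, 2.0], 0.72)]
top teaspoon [([411.0, 262.0, 3.0], 0.58)]
{'time_s': np.float64(1.0), 'joint_positions': array([-1.486,  0.286,  1.577, -0.   ,  1.279, -0.15 ]), 'joint_vel': array([ 0.   , -0.001, -0.001,  0.   , -0.001, -0.   ]), 'joint_efforts': array([-1.0000e-03, -4.0598e+01, -2.9295e+01, -0.0000e+00,  0.0000e+00,
        0.0000e+00]), 'tool_pos': array([ 157.06 , -656.467,  248.354]), 'ee_rot': array([ 0.993,  0.117, -0.   ,  0.   ]), 'contact_force': array([-0.162,  0.078,  0.229]), 'moment': array([-0.009, -0.008, -0.011]), 'finger_force': np.float64(0.0), 'finger_gap': np.float64(85.307)}
```

View pics/scene0.png

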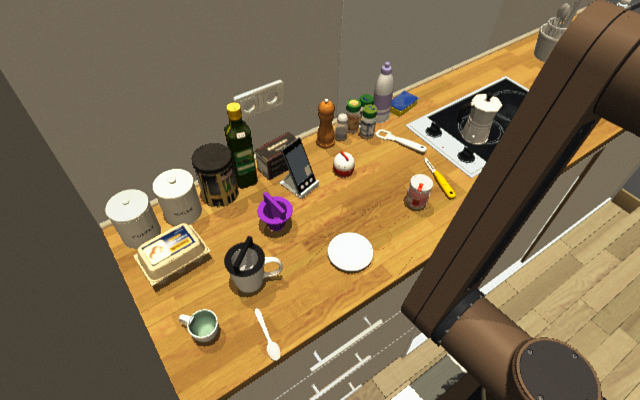

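View pics/top0.png

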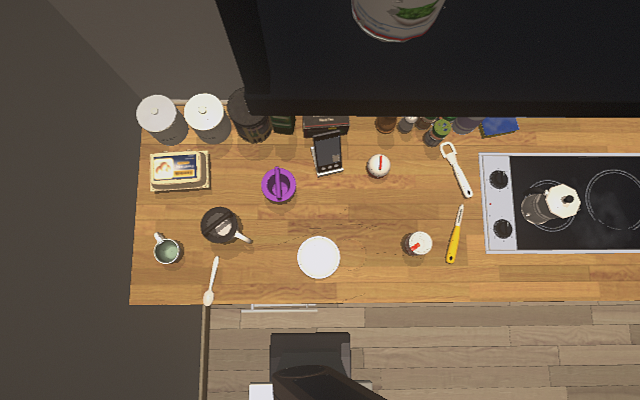

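The scene view shows the saucer at (350,252), the phone at (300,165), the mug with the black basket at (247,265), a purple look-alike at (275,213), the jar at (419,192) and the timer at (344,164). The top view shows a dark cupboard overhanging the back edge (rows above 115). Next I'll measure the yaws and clearances.

Run:
```python
from h import *
C={n:cloud(n,np.load(n+'.npz')['d']) for n in("scene","top")}; D={n:np.load(n+'.npz') for n in C}
def sel(n,lo,hi): 
    P=C[n]; m=((P>lo)&(P<hi)).all(-1)&(D[n]['d']>0); return P[m]
for n in C:
    b=sel(n,[480,160,124],[620,300,145])
    (c,s,a)=cv2.minAreaRect(b[:,:2].astype(np.float32)) ; print(n,'bar',len(b),b.mean(0).round(1),b.max(0).round(1),np.round(c,1),np.round(s,1),a, b.min(0).round(1))
    u,sv,vt=np.linalg.svd(b[:,:2]-b[:,:2].mean(0),full_matrices=False); print(vt[0], sv)
    r=sel(n,[420,-90,11],[545,60,30]); c,rad=cv2.minEnclosingCircle(r[:,:2].astype(np.float32)); print('saucer',len(r),np.round(c,1),rad, r.min(0).round(),r.max(0).round())
    q=sel(n,[680,-95,10],[800,10,160])
    if len(q)>20:
        print('stand',len(q),q.min(0).round(),q.max(0).round())
        scr=q[(q[:,2]>40)&(q[:,2]<140)]; m=scr.mean(0); nn=np.linalg.svd(scr-m,full_matrices=False)[2][2]; print('normal',nn,'yaw',np.degrees(np.arctan(nn[1]/nn[0])), 'mean',m)
        for z in range(10,150,15):
            w=q[abs(q[:,2]-z)<7]
            if len(w)>3:print(z,len(w),w[:,0].min().round(),w[:,1].min().round(),w[:,1].max().round())
P=C['top']
for r in (20,60,100,108,112,125): print(r,[P[r,c].round().tolist() for c in (270,330,400)])
# mug: handle points
for n in C:
    g=sel(n,[480,120,20],[640,300,98]); print('mug',g.min(0).round(),g.max(0).round())
    w=g[g[:,1]<182]; print(len(w),w.mean(0) if len(w) else 0)
    t=sel(n,[600,20,5],[720,140,130]); print('purple',t.min(0).round(),t.max(0).round())
```

```text
scene bar 204 [546.1 231.7 135. ] [578.9 264.1 139.8] [548.9 229.7] [12.  82.4] 38.79763412475586 [519.7 194.7 124.1]
[-0.62045255  0.78424399] [359.51668565  48.43548067]
saucer 848 [472.6 -20.5] 57.789066314697266 [420. -77.  11.] [529.  37.  22.]
stand 1190 [693. -90.  10.] [782.  -3. 149.]
normal [-0.89388708 -0.17435481  0.41299671] yaw 11.037100427393952 mean [745.74287239 -42.1360826   90.7720386 ]
10 57 693.0 -85.0 -3.0
25 161 695.0 -90.0 -15.0
40 105 709.0 -84.0 -14.0
55 114 720.0 -83.0 -14.0
70 101 723.0 -80.0 -12.0
85 115 732.0 -80.0 -10.0
100 113 736.0 -78.0 -8.0
115 121 744.0 -78.0 -7.0
130 124 751.0 -75.0 -5.0
145 108 759.0 -75.0 -4.0
top bar 185 [548.9 228.7 133.9] [578.9 262.8 138.5] [550. 229.] [13.  82.8] 38.412200927734375 [520.3 194.8 127.6]
[-0.62972294  0.77681981] [329.04678416  48.42377944]
saucer 689 [472.5 -20.7] 57.38985824584961 [421. -78.  11.] [528.  35.  25.]
stand 1106 [695. -89.  10.] [784.  -5. 147.]
normal [-0.88137242 -0.19786253  0.42899076] yaw 12.65276796546496 mean [747.34335415 -44.31238503  92.69021183]
10 40 695.0 -86.0 -11.0
25 144 695.0 -8
[... 189 characters left out ...]
1 761.0 -73.0 -5.0
20 [[422.0, 3.0, 1161.0], [646.0, -16.0, 819.0], [624.0, -70.0, 854.0]]
60 [[606.0, 37.0, 820.0], [606.0, -15.0, 820.0], [607.0, -76.0, 821.0]]
100 [[570.0, 36.0, 817.0], [571.0, -15.0, 818.0], [571.0, -75.0, 819.0]]
108 [[570.0, 38.0, 800.0], [571.0, -16.0, 800.0], [571.0, -79.0, 802.0]]
112 [[570.0, 39.0, 790.0], [570.0, -16.0, 792.0], [570.0, -81.0, 793.0]]
125 [[835.0, 111.0, 36.0], [819.0, -53.0, 82.0], [836.0, -252.0, 38.0]]
mug [506. 121.  20.] [639. 272.  98.]
128 [521.39671937 167.48484309  65.0051127 ]
purple [604.  20.   5.] [712. 138. 101.]
mug [507. 121.  20.] [640. 261.  98.]
72 [525.09131131 164.49502402  82.33172571]
purple [604.  22.   5.] [711. 135. 101.]
```

```bash
cat >> h.py <<'E'
from scipy.spatial.transform import Slerp
def down(yaw): return R.from_matrix(np.array([[np.cos(yaw),np.sin(yaw),0],[np.sin(yaw),-np.cos(yaw),0],[0,0,-1.]]))
def plan(wps,p=None,q=None):
    "wps: list of (pos mm, Rotation, n rows); prints rows dx dy dz ax ay az"
    s=telemetry.read_state(); p=np.array(s['tool_pos']) if p is None else p; q=R.from_quat(s['ee_rot']) if q is None else q
    for P,Q,n in wps:
        P=np.array(P,float); S=Slerp([0,1],R.concatenate([q,Q])); rows=[]
        p0=p; last=None
        for i in range(n):
            a,b=S(i/n),S((i+1)/n)
            rows.append(tuple(np.r_[a.inv().apply((P-p0)/n)/1000,(a.inv()*b).as_rotvec()]))
        rr=np.array(rows); 
        if np.ptp(rr,axis=0).max()<1e-3: print(n,'x',rr.mean(0).round(4).tolist())
        else: print(rr.round(4).tolist())
        p,q=P,Q
E
python3 - <<'E'
from h import *
plan([((440,-330,230),down(.0),12),((430,-9,120),down(-.26),10),((420.5,-7,60),down(-.26),4)])
E
```

```text
[[0.0293, -0.021, 0.0015, 0.0, 0.0, 0.0196], [0.0288, -0.0215, 0.0015, 0.0, 0.0, 0.0196], [0.0284, -0.0221, 0.0015, 0.0, 0.0, 0.0196], [0.028, -0.0227, 0.0015, 0.0, 0.0, 0.0196], [0.0275, -0.0232, 0.0015, 0.0, 0.0, 0.0196], [0.0271, -0.0237, 0.0015, 0.0, 0.0, 0.0196], [0.0266, -0.0243, 0.0015, 0.0, 0.0, 0.0196], [0.0261, -0.0248, 0.0015, 0.0, 0.0, 0.0196], [0.0256, -0.0253, 0.0015, 0.0, 0.0, 0.0196], [0.0251, -0.0258, 0.0015, 0.0, 0.0, 0.0196], [0.0246, -0.0263, 0.0015, 0.0, 0.0, 0.0196], [0.0241, -0.0267, 0.0015, 0.0, 0.0, 0.0196]]
[[-0.001, -0.0321, 0.011, 0.0, 0.0, 0.026], [-0.0018, -0.0321, 0.011, 0.0, 0.0, 0.026], [-0.0027, -0.032, 0.011, 0.0, 0.0, 0.026], [-0.0035, -0.0319, 0.011, 0.0, 0.0, 0.026], [-0.0043, -0.0318, 0.011, 0.0, 0.0, 0.026], [-0.0052, -0.0317, 0.011, 0.0, 0.0, 0.026], [-0.006, -0.0316, 0.011, 0.0, 0.0, 0.026], [-0.0068, -0.0314, 0.011, 0.0, 0.0, 0.026], [-0.0076, -0.0312, 0.011, 0.0, 0.0, 0.026], [-0.0084, -0.031, 0.011, 0.0, 0.0, 0.026]]
4 x [-0.0024, 0.0001, 0.015, 0.0, 0.0, 0.0]
```

Call:
send_rows --motion '[{"dx": 0.029, "dy": -0.0213, "dz": 0.0015, "az": 0.02, "fingers": 1}, {"dx": 0.0285, "dy": -0.0218, "dz": 0.0015, "az": 0.02}, {"dx": 0.028, "dy": -0.0224, "dz": 0.0015, "az": 0.02}, {"dx": 0.028, "dy": -0.0227, "dz": 0.0015, "az": 0.02}, {"dx": 0.0275, "dy": -0.0232, "dz": 0.0015, "az": 0.02}, {"dx": 0.027, "dy": -0.0237, "dz": 0.0015, "az": 0.02}, {"dx": 0.0265, "dy": -0.0243, "dz": 0.0015, "az": 0.02}, {"dx": 0.026, "dy": -0.0248, "dz": 0.0015, "az": 0.02}, {"dx": 0.0255, "dy": -0.0253, "dz": 0.0015, "az": 0.02}, {"dx": 0.025, "dy": -0.0258, "dz": 0.0015, "az": 0.02}, {"dx": 0.0245, "dy": -0.0263, "dz": 0.0015, "az": 0.02}, {"dx": 0.024, "dy": -0.0267, "dz": 0.0015, "az": 0.02}]'

```text
invalid input
```

Call:
send_rows --motion '[{"dx": -0.001, "dy": -0.032, "dz": 0.011, "az": 0.026}, {"dx": -0.002, "dy": -0.032, "dz": 0.011, "az": 0.026}, {"dx": -0.0027, "dy": -0.032, "dz": 0.011, "az": 0.026}, {"dx": -0.0035, "dy": -0.032, "dz": 0.011, "az": 0.026}, {"dx": -0.0043, "dy": -0.032, "dz": 0.011, "az": 0.026}, {"dx": -0.0052, "dy": -0.032, "dz": 0.011, "az": 0.026}, {"dx": -0.006, "dy": -0.0315, "dz": 0.011, "az": 0.026}, {"dx": -0.007, "dy": -0.0315, "dz": 0.011, "az": 0.026}, {"dx": -0.0076, "dy": -0.031, "dz": 0.011, "az": 0.026}, {"dx": -0.0084, "dy": -0.031, "dz": 0.011, "az": 0.026}, {"dx": -0.0025, "dz": 0.015}, {"dx": -0.0025, "dz": 0.015}, {"dx": -0.0025, "dz": 0.015}, {"dx": -0.0025, "dz": 0.015}, {}]'

```text
invalid input
```

Run:
```python
from h import *
s=telemetry.read_state(); print({k:np.round(v,3).tolist() for k,v in s.items()})
plan([((420.5,-7,30),down(-.26),3)])
```

```text
{'time_s': 1.0, 'joint_positions': [-1.486, 0.286, 1.577, -0.0, 1.279, -0.15], 'joint_vel': [0.0, -0.001, -0.001, 0.0, -0.001, -0.0], 'joint_efforts': [-0.001, -40.598, -29.295, -0.0, 0.0, 0.0], 'tool_pos': [157.06, -656.467, 248.354], 'ee_rot': [0.993, 0.117, -0.0, 0.0], 'contact_force': [-0.162, 0.078, 0.229], 'moment': [-0.009, -0.008, -0.011], 'finger_force': 0.0, 'finger_gap': 85.307}
[[0.1358, -0.1901, 0.0728, 0.0, 0.0, 0.1649], [0.1027, -0.2098, 0.0728, 0.0, 0.0, 0.1649], [0.0669, -0.2238, 0.0728, 0.0, 0.0, 0.1649]]
```

Call:
send_rows --motion '[{"dx": 0.029, "dy": -0.0213, "dz": 0.0015, "ax": 0, "ay": 0, "az": 0.02, "fingers": 1}]' --grip_force 40

```text
time_s: 1.08
tool_pos: [177.1, -632.1, 247.0]
ee_rot: [0.995, 0.105, -0.001, 0.002]
contact_force: [1.2, 1.3, -0.1]
finger_gap: 85.3
finger_force: 0.0
```

Call:
send_rows --motion '[{"dx": 0.0285, "dy": -0.0218, "dz": 0.0015, "ax": 0, "ay": 0, "az": 0.02, "fingers": 1}, {"dx": 0.028, "dy": -0.0224, "dz": 0.0015, "ax": 0, "ay": 0, "az": 0.02, "fingers": 1}, {"dx": 0.028, "dy": -0.0227, "dz": 0.0015, "ax": 0, "ay": 0, "az": 0.02, "fingers": 1}, {"dx": 0.0275, "dy": -0.0232, "dz": 0.0015, "ax": 0, "ay": 0, "az": 0.02, "fingers": 1}, {"dx": 0.027, "dy": -0.0237, "dz": 0.0015, "ax": 0, "ay": 0, "az": 0.02, "fingers": 1}, {"dx": 0.0265, "dy": -0.0243, "dz": 0.0015, "ax": 0, "ay": 0, "az": 0.02, "fingers": 1}, {"dx": 0.026, "dy": -0.0248, "dz": 0.0015, "ax": 0, "ay": 0, "az": 0.02, "fingers": 1}, {"dx": 0.0255, "dy": -0.0253, "dz": 0.0015, "ax": 0, "ay": 0, "az": 0.02, "fingers": 1}, {"dx": 0.025, "dy": -0.0258, "dz": 0.0015, "ax": 0, "ay": 0, "az": 0.02, "fingers": 1}, {"dx": 0.0245, "dy": -0.0263, "dz": 0.0015, "ax": 0, "ay": 0, "az": 0.02, "fingers": 1}, {"dx": 0.024, "dy": -0.0267, "dz": 0.0015, "ax": 0, "ay": 0, "az": 0.02, "fingers": 1}]'

```text
time_s: 2.0
tool_pos: [439.7, -328.5, 230.6]
ee_rot: [1.0, -0.003, 0.0, 0.0]
contact_force: [0.3, -0.7, -0.8]
finger_gap: 85.4
finger_force: 0.0
```

Call:
send_rows --motion '[{"dx": -0.001, "dy": -0.032, "dz": 0.011, "ax": 0, "ay": 0, "az": 0.026, "fingers": 1}, {"dx": -0.002, "dy": -0.032, "dz": 0.011, "ax": 0, "ay": 0, "az": 0.026, "fingers": 1}, {"dx": -0.0027, "dy": -0.032, "dz": 0.011, "ax": 0, "ay": 0, "az": 0.026, "fingers": 1}, {"dx": -0.0035, "dy": -0.032, "dz": 0.011, "ax": 0, "ay": 0, "az": 0.026, "fingers": 1}, {"dx": -0.0043, "dy": -0.032, "dz": 0.011, "ax": 0, "ay": 0, "az": 0.026, "fingers": 1}, {"dx": -0.0052, "dy": -0.032, "dz": 0.011, "ax": 0, "ay": 0, "az": 0.026, "fingers": 1}, {"dx": -0.006, "dy": -0.0315, "dz": 0.011, "ax": 0, "ay": 0, "az": 0.026, "fingers": 1}, {"dx": -0.007, "dy": -0.0315, "dz": 0.011, "ax": 0, "ay": 0, "az": 0.026, "fingers": 1}, {"dx": -0.0076, "dy": -0.031, "dz": 0.011, "ax": 0, "ay": 0, "az": 0.026, "fingers": 1}, {"dx": -0.0084, "dy": -0.031, "dz": 0.011, "ax": 0, "ay": 0, "az": 0.026, "fingers": 1}, {"dx": -0.0025, "dy": 0, "dz": 0.015, "ax": 0, "ay": 0, "az": 0, "fingers": 1}, {"dx": -0.0025, "dy": 0, "dz": 0.015, "ax": 0, "ay": 0, "az": 0, "fingers": 1}, {"dx": -0.0025, "dy": 0, "dz": 0.015, "ax": 0, "ay": 0, "az": 0, "fingers": 1}, {"dx": -0.0025, "dy": 0, "dz": 0.015, "ax": 0, "ay": 0, "az": 0, "fingers": 1}, {"dx": 0, "dy": 0, "dz": 0, "ax": 0, "ay": 0, "az": 0, "fingers": 1}]'

```text
time_s: 3.25
tool_pos: [417.8, -5.2, 57.8]
ee_rot: [0.991, -0.132, -0.003, -0.0]
contact_force: [-0.8, 0.9, -0.5]
finger_gap: 85.0
finger_force: 0.0
```

Run:
```python
from h import *
s=telemetry.read_state(); print({k:np.round(v,3).tolist() for k,v in s.items()})
plan([((420.5,-7,30),down(-.26),3)])
im,d=imaging.snapshot('scene'); P=cloud('scene',d)
cv2.imwrite('pics/s1.png',cv2.resize(im[180:320,260:460],None,fx=4,fy=4))
```

```text
{'time_s': 3.25, 'joint_positions': [-0.256, -0.022, 2.313, -0.0, 0.857, 1.579], 'joint_vel': [-0.005, -0.03, -0.034, 0.0, 0.044, 0.002], 'joint_efforts': [-0.11, -22.052, -24.182, 0.004, -0.291, 0.0], 'tool_pos': [417.829, -5.168, 57.769], 'ee_rot': [0.991, -0.132, -0.003, -0.0], 'contact_force': [-0.825, 0.932, -0.491], 'moment': [0.006, 0.029, 0.041], 'finger_force': 0.0, 'finger_gap': 84.967}
3 x [0.0011, 0.0004, 0.0093, 0.0, 0.002, -0.0016]
```

View pics/s1.png

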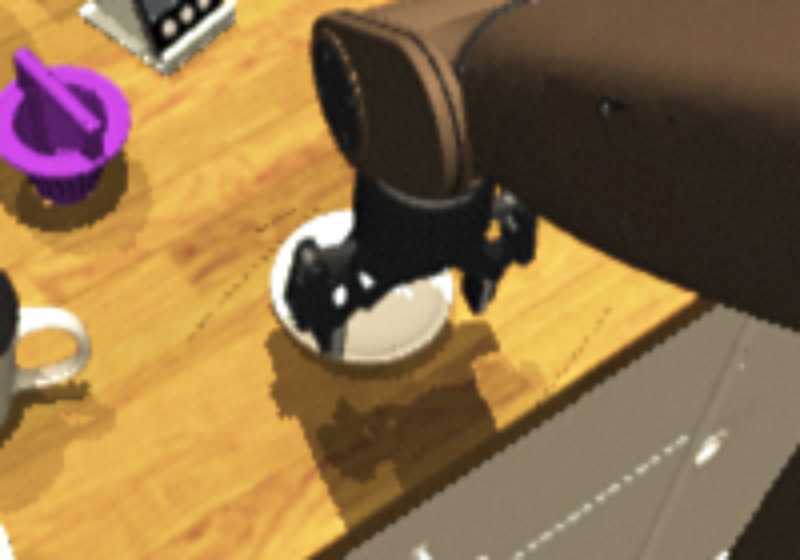

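The view shows the saucer (crop 360,285) with the open gripper above its near rim. I'll lower it now.

Call:
send_rows --motion '[{"dx": 0.001, "dy": 0, "dz": 0.012, "ax": 0, "ay": 0, "az": 0, "fingers": 1}, {"dx": 0.001, "dy": 0, "dz": 0.012, "ax": 0, "ay": 0, "az": 0, "fingers": 1}, {"dx": 0.0, "dy": 0, "dz": 0.01, "ax": 0, "ay": 0, "az": 0, "fingers": 1}, {"dx": 0, "dy": 0, "dz": 0, "ax": 0, "ay": 0, "az": 0, "fingers": 1}, {"dx": 0, "dy": 0, "dz": 0, "ax": 0, "ay": 0, "az": 0, "fingers": 1}]'

```text
time_s: 3.72
tool_pos: [422.4, -6.6, 26.5]
ee_rot: [0.991, -0.132, -0.0, -0.0]
contact_force: [0.9, 0.4, -0.0]
finger_gap: 85.3
finger_force: 0.0
```

Run:
```python
from h import *
im,d=imaging.snapshot('scene'); P=cloud('scene',d); z=telemetry.read_state(); print(z['tool_pos'],R.from_quat(z['ee_rot']).as_matrix().round(3).tolist())
# lowest dark (finger) points near the left fingertip
g=im.max(-1); m=(g<60)&(d>0)
for n,(cx,cy) in {'L':(430,45),'R':(410,-55)}.items():
    k=m&(abs(P[...,0]-cx)<35)&(abs(P[...,1]-cy)<25)&(P[...,2]<70); q=P[k]; print(n,len(q),q[np.argsort(q[:,2])][:6].round().tolist())
print([ (r['point'],r['confidence']) for r in finder.place_of('scene','saucer')])
cv2.imwrite('pics/s2.png',cv2.resize(im[200:310,300:440],None,fx=5,fy=5))
```

```text
[422.80947164  -6.67184986  26.9100173 ] [[0.965, -0.262, 0.001], [-0.262, -0.965, -0.0], [0.001, -0.0, -1.0]]
L 32 [[439.0, 22.0, -1.0], [459.0, 36.0, 3.0], [458.0, 34.0, 3.0], [429.0, 45.0, 35.0], [430.0, 47.0, 36.0], [439.0, 46.0, 37.0]]
R 40 [[408.0, -49.0, 22.0], [414.0, -50.0, 23.0], [414.0, -49.0, 28.0], [402.0, -45.0, 29.0], [408.0, -47.0, 30.0], [415.0, -50.0, 31.0]]
[([472.6, -21.9, -4.5], 0.62)]
```

View pics/s2.png

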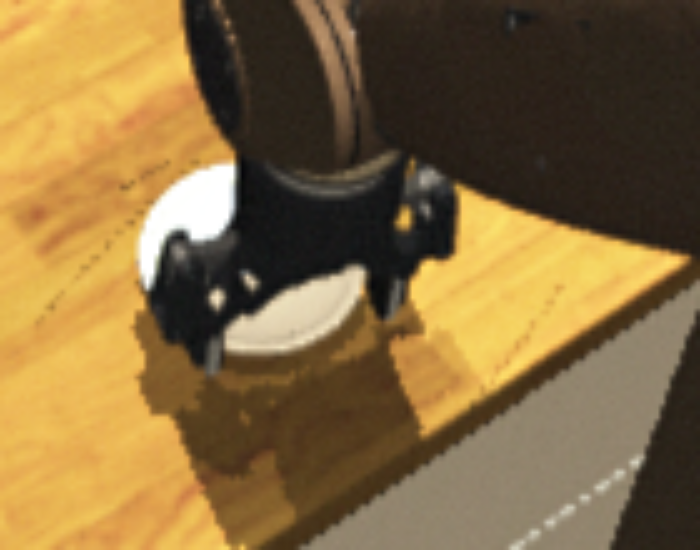

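The fingers straddle the saucer's near side (crop 210,350 and 390,300), with the tips about 20 mm up. I'll lower another 18 mm or so, then push.

Call:
send_rows --motion '[{"dx": -0.002, "dy": 0, "dz": 0.006, "ax": 0, "ay": 0, "az": 0, "fingers": 1}, {"dx": 0.0, "dy": 0, "dz": 0.006, "ax": 0, "ay": 0, "az": 0, "fingers": 1}, {"dx": 0.0, "dy": 0, "dz": 0.005, "ax": 0, "ay": 0, "az": 0, "fingers": 1}, {"dx": 0, "dy": 0, "dz": 0, "ax": 0, "ay": 0, "az": 0, "fingers": 1}, {"dx": 0, "dy": 0, "dz": 0, "ax": 0, "ay": 0, "az": 0, "fingers": 1}]'

```text
time_s: 4.23
tool_pos: [419.9, -5.9, 8.8]
ee_rot: [0.991, -0.132, -0.001, -0.0]
contact_force: [0.0, -0.1, -0.3]
finger_gap: 85.6
finger_force: 0.0
```

Run:
```python
from h import *
z=telemetry.read_state(); print(z['tool_pos'],z['contact_force'])
plan([((642.7-.967*75,-65.9+.256*75,10),down(-.26),20),((642.7-.967*52,-65.9+.256*52,10),down(-.26),10)])
```

```text
[419.90859435  -5.8581688    8.77422115] [ 0.02799288 -0.1490007  -0.29470041]
20 x [0.0078, 0.0, -0.0001, 0.0, 0.0001, -0.0003]
10 x [0.0023, -0.0, 0.0, 0.0, 0.0, 0.0]
```

Call:
send_rows --motion '[{"dx": 0.003, "dy": 0, "dz": 0, "ax": 0, "ay": 0, "az": 0, "fingers": 1}, {"dx": 0.005, "dy": 0, "dz": 0, "ax": 0, "ay": 0, "az": 0, "fingers": 1}, {"dx": 0.007, "dy": 0, "dz": 0, "ax": 0, "ay": 0, "az": 0, "fingers": 1}, {"dx": 0.008, "dy": 0, "dz": 0, "ax": 0, "ay": 0, "az": 0, "fingers": 1}, {"dx": 0.008, "dy": 0, "dz": 0, "ax": 0, "ay": 0, "az": 0, "fingers": 1}, {"dx": 0.008, "dy": 0, "dz": 0, "ax": 0, "ay": 0, "az": 0, "fingers": 1}, {"dx": 0.008, "dy": 0, "dz": 0, "ax": 0, "ay": 0, "az": 0, "fingers": 1}, {"dx": 0.008, "dy": 0, "dz": 0, "ax": 0, "ay": 0, "az": 0, "fingers": 1}, {"dx": 0.008, "dy": 0, "dz": 0, "ax": 0, "ay": 0, "az": 0, "fingers": 1}, {"dx": 0.008, "dy": 0, "dz": 0, "ax": 0, "ay": 0, "az": 0, "fingers": 1}, {"dx": 0.008, "dy": 0, "dz": 0, "ax": 0, "ay": 0, "az": 0, "fingers": 1}, {"dx": 0.008, "dy": 0, "dz": 0, "ax": 0, "ay": 0, "az": 0, "fingers": 1}, {"dx": 0.008, "dy": 0, "dz": 0, "ax": 0, "ay": 0, "az": 0, "fingers": 1}, {"dx": 0.008, "dy": 0, "dz": 0, "ax": 0, "ay": 0, "az": 0, "fingers": 1}, {"dx": 0.008, "dy": 0, "dz": 0, "ax": 0, "ay": 0, "az": 0, "fingers": 1}, {"dx": 0.008, "dy": 0, "dz": 0, "ax": 0, "ay": 0, "az": 0, "fingers": 1}, {"dx": 0.008, "dy": 0, "dz": 0, "ax": 0, "ay": 0, "az": 0, "fingers": 1}, {"dx": 0.007, "dy": 0, "dz": 0, "ax": 0, "ay": 0, "az": 0, "fingers": 1}, {"dx": 0.005, "dy": 0, "dz": 0, "ax": 0, "ay": 0, "az": 0, "fingers": 1}, {"dx": 0.003, "dy": 0, "dz": 0, "ax": 0, "ay": 0, "az": 0, "fingers": 1}]'

```text
time_s: 5.9
tool_pos: [558.3, -43.5, 9.4]
ee_rot: [0.991, -0.132, 0.0, 0.0]
contact_force: [-0.2, 0.2, -0.4]
finger_gap: 85.2
finger_force: 0.3
```

```bash
cat >> h.py <<'E'
YAW=np.radians(11.8); LENS=np.array([767,-40,139.]); 
def stand(p):
    v=np.asarray(p)[:2]-LENS[:2]; c,s=np.cos(YAW),np.sin(YAW); return np.array([c*v[0]+s*v[1]+23,-s*v[0]+c*v[1]]).round(1)
def saucer(n,box=((540,-150,9),(710,20,22))):
    im,d=imaging.snapshot(n); P=cloud(n,d); m=((P>box[0])&(P<box[1])).all(-1)&(d>0)&(im.min(-1)>110)
    q=P[m]; print(n,len(q),q.min(0).round(),q.max(0).round()); c,r=cv2.minEnclosingCircle(q[:,:2].astype(np.float32)); print('circle',np.round(c,1),r,'stand frame',stand(c)); 
    for o in finder.place_of(n,'saucer'): print(np.round(o['point']),stand(o['point']),o['confidence'])
    return im
E
python3 - <<'E'
from h import *
z=telemetry.read_state(); print(z['tool_pos'],z['contact_force'],z['joint_positions'])
saucer('scene'); im=saucer('top'); cv2.imwrite('pics/t2.png',cv2.resize(im[110:270,240:420],None,fx=4,fy=3.7))
E
```

```text
[558.29334637 -43.49877535   9.43791853] [-0.16806297  0.24323377 -0.43536154] [-2.58925006e-01  3.56195361e-01  1.98568250e+00 -1.49506054e-05
  7.99174943e-01  1.57719603e+00]
scene 347 [546. -93.   9.] [710.  -4.  22.]
circle [630.2 -57.3] 83.97068786621094 stand frame [-114.4   11. ]
[601. -58.  -3.] [-143.2   16.1] 0.57
top 206 [ 626. -107.    9.] [708. -16.  22.]
circle [666.5 -63.1] 59.321937561035156 stand frame [-80.1  -2. ]
[549. 227. 128.] [-136.   305.6] 0.6
[607. -52.  -0.] [-136.5   20.5] 0.45
```

View pics/t2.png

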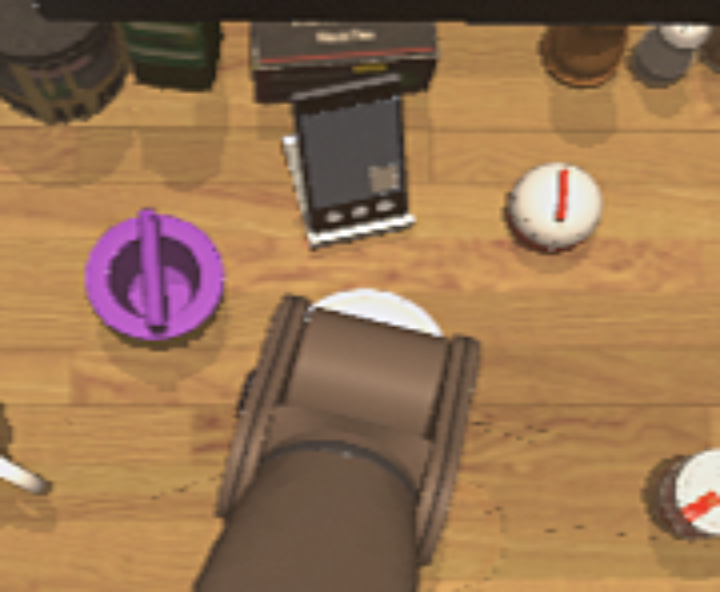

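The top view shows the saucer rim (crop 375,310) ahead of the gripper, about 37 mm short of the stand's lip (crop 365,235). I'll push the rest slowly.

Call:
send_rows --motion '[{"dx": 0.003, "dy": 0, "dz": 0, "ax": 0, "ay": 0, "az": 0, "fingers": 1}, {"dx": 0.004, "dy": 0, "dz": 0, "ax": 0, "ay": 0, "az": 0, "fingers": 1}, {"dx": 0.005, "dy": 0, "dz": 0, "ax": 0, "ay": 0, "az": 0, "fingers": 1}, {"dx": 0.005, "dy": 0, "dz": 0, "ax": 0, "ay": 0, "az": 0, "fingers": 1}, {"dx": 0.005, "dy": 0, "dz": 0, "ax": 0, "ay": 0, "az": 0, "fingers": 1}, {"dx": 0.004, "dy": 0, "dz": 0, "ax": 0, "ay": 0, "az": 0, "fingers": 1}, {"dx": 0.003, "dy": 0, "dz": 0, "ax": 0, "ay": 0, "az": 0, "fingers": 1}, {"dx": 0.003, "dy": 0, "dz": 0, "ax": 0, "ay": 0, "az": 0, "fingers": 1}, {"dx": 0.002, "dy": 0, "dz": 0, "ax": 0, "ay": 0, "az": 0, "fingers": 1}, {"dx": 0.002, "dy": 0, "dz": 0, "ax": 0, "ay": 0, "az": 0, "fingers": 1}, {"dx": 0.001, "dy": 0, "dz": 0, "ax": 0, "ay": 0, "az": 0, "fingers": 1}, {"dx": 0, "dy": 0, "dz": 0, "ax": 0, "ay": 0, "az": 0, "fingers": 1}]'

```text
time_s: 7.1
tool_pos: [593.3, -53.0, 9.4]
ee_rot: [0.991, -0.132, 0.0, 0.0]
contact_force: [-0.7, -0.3, 0.0]
finger_gap: 85.3
finger_force: 0.1
```

Call:
send_rows --motion '[{"dx": -0.006, "dy": 0, "dz": 0, "ax": 0, "ay": 0, "az": 0, "fingers": 1}, {"dx": -0.008, "dy": 0, "dz": -0.01, "ax": 0, "ay": 0, "az": 0, "fingers": 1}, {"dx": -0.01, "dy": 0, "dz": -0.03, "ax": 0, "ay": 0, "az": 0, "fingers": 1}, {"dx": -0.02, "dy": 0, "dz": -0.035, "ax": 0, "ay": 0, "az": 0, "fingers": 1}, {"dx": -0.02, "dy": 0, "dz": -0.035, "ax": 0, "ay": 0, "az": 0, "fingers": 1}, {"dx": -0.02, "dy": 0, "dz": -0.035, "ax": 0, "ay": 0, "az": 0, "fingers": 1}, {"dx": -0.02, "dy": 0, "dz": -0.035, "ax": 0, "ay": 0, "az": 0, "fingers": 1}, {"dx": -0.02, "dy": 0, "dz": -0.035, "ax": 0, "ay": 0, "az": 0, "fingers": 1}, {"dx": -0.02, "dy": 0, "dz": -0.02, "ax": 0, "ay": 0, "az": 0, "fingers": 1}]'

```text
time_s: 7.85
tool_pos: [454.1, -15.1, 248.6]
ee_rot: [0.991, -0.132, 0.003, 0.0]
contact_force: [1.0, 0.0, -0.3]
finger_gap: 85.4
finger_force: 0.0
```

Run:
```python
from h import *
z=telemetry.read_state(); print(z['tool_pos'],z['contact_force'])
b=((560,-150,10),(697,20,20)); saucer('scene',b); im=saucer('top',b); cv2.imwrite('pics/t3.png',cv2.resize(im[110:270,240:420],None,fx=4,fy=3.7))
p=[]
for n in('scene','top'):
    P=cloud(n,imaging.snapshot(n)[1]); m=((P>[480,160,124])&(P<[620,300,145])).all(-1); q=P[m]
    c,s,a=cv2.minAreaRect(q[:,:2].astype(np.float32)); print('bar',np.round(c,1),np.round(s,1),a)
    print([(np.round(o['point']).tolist(),o['confidence']) for o in finder.place_of(n,'grip_bar')])
```

```text
[454.14946894 -15.06300851 248.61968392] [ 0.95124253  0.00309886 -0.30958129]
scene 615 [ 582. -116.   10.] [697.  -8.  20.]
circle [645.2 -61.2] 63.81402587890625 stand frame [-100.6    4.1]
[636. -63.  -6.] [-110.4    4. ] 0.72
top 762 [ 582. -121.   10.] [695. -11.  20.]
circle [639.4 -65.1] 57.25398254394531 stand frame [-107.1    1.5]
[641. -63.  -1.] [-105.2    3. ] 0.57
bar [548.5 230.1] [11.7 81.4] 38.65098190307617
[([546.0, 230.0, 127.0], 0.83), ([661.0, 84.0, 92.0], 0.7), ([548.0, 225.0, 43.0], 0.4), ([748.0, -44.0, -2.0], 0.16)]
bar [549.5 228.7] [13.7 82.7] 40.062896728515625
[([663.0, 87.0, 87.0], 0.82), ([550.0, 225.0, 126.0], 0.66)]
```

View pics/t3.png

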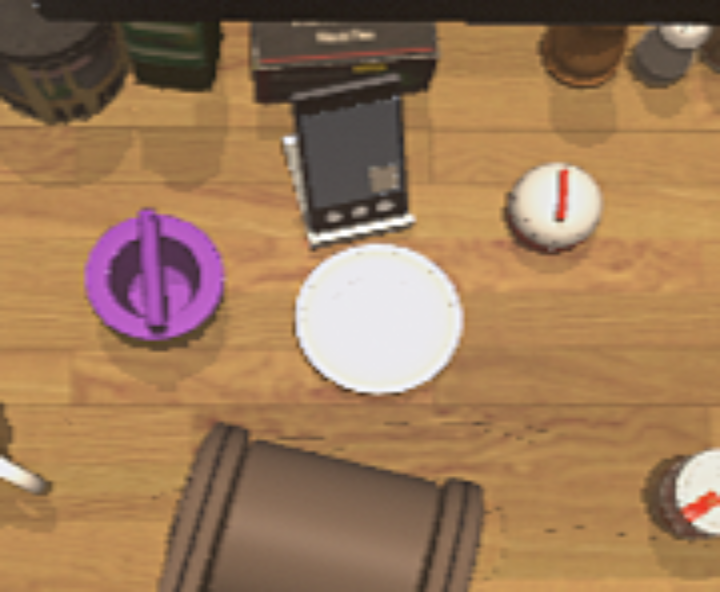

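The saucer (crop 378,318) now sits against the lip, on its middle line; the stand frame gives about (-105, +3). Next is the basket.

Run:
```python
from h import *
plan([((500,120,240),down(.995),12),((549,229.5,230),down(2.251),12)])
```

```text
[[0.0008, -0.0119, 0.0002, -0.0002, 0.0003, -0.105], [0.002, -0.0117, 0.0002, -0.0002, 0.0003, -0.105], [0.0032, -0.0115, 0.0002, -0.0002, 0.0003, -0.105], [0.0044, -0.0111, 0.0002, -0.0002, 0.0003, -0.105], [0.0055, -0.0105, 0.0002, -0.0002, 0.0003, -0.105], [0.0066, -0.0099, 0.0002, -0.0002, 0.0003, -0.105], [0.0076, -0.0091, 0.0002, -0.0002, 0.0003, -0.105], [0.0085, -0.0083, 0.0002, -0.0002, 0.0003, -0.105], [0.0094, -0.0074, 0.0002, -0.0002, 0.0003, -0.105], [0.0101, -0.0063, 0.0002, -0.0002, 0.0003, -0.105], [0.0107, -0.0052, 0.0002, -0.0002, 0.0003, -0.105], [0.0112, -0.0041, 0.0002, -0.0002, 0.0003, -0.105]]
[[0.0099, -0.0015, 0.0008, 0.0, 0.0, -0.1047], [0.01, -0.0005, 0.0008, 0.0, 0.0, -0.1047], [0.01, 0.0005, 0.0008, 0.0, 0.0, -0.1047], [0.0099, 0.0016, 0.0008, 0.0, 0.0, -0.1047], [0.0097, 0.0026, 0.0008, 0.0, 0.0, -0.1047], [0.0093, 0.0036, 0.0008, 0.0, 0.0, -0.1047], [0.0089, 0.0046, 0.0008, 0.0, 0.0, -0.1047], [0.0084, 0.0055, 0.0008, 0.0, 0.0, -0.1047], [0.0078, 0.0063, 0.0008, 0.0, 0.0, -0.1047], [0.0071, 0.0071, 0.0008, 0.0, 0.0, -0.1047], [0.0063, 0.0078, 0.0008, 0.0, 0.0, -0.1047], [0.0054, 0.0084, 0.0008, 0.0, 0.0, -0.1047]]
```

Call:
send_rows --motion '[{"dx": 0.0028, "dy": -0.026, "dz": 0.002, "ax": 0, "ay": 0, "az": 0, "fingers": 1}, {"dx": 0.0028, "dy": -0.026, "dz": 0.002, "ax": 0, "ay": 0, "az": 0, "fingers": 1}, {"dx": 0.0028, "dy": -0.026, "dz": 0.002, "ax": 0, "ay": 0, "az": 0, "fingers": 1}, {"dx": 0.0028, "dy": -0.026, "dz": 0.002, "ax": 0, "ay": 0, "az": 0, "fingers": 1}, {"dx": 0.0028, "dy": -0.026, "dz": 0.002, "ax": 0, "ay": 0, "az": 0, "fingers": 1}, {"dx": 0.0028, "dy": -0.026, "dz": 0.002, "ax": 0, "ay": 0, "az": 0, "fingers": 1}, {"dx": 0.0028, "dy": -0.026, "dz": 0.002, "ax": 0, "ay": 0, "az": 0, "fingers": 1}, {"dx": 0.0028, "dy": -0.026, "dz": 0.002, "ax": 0, "ay": 0, "az": 0, "fingers": 1}, {"dx": 0.0028, "dy": -0.026, "dz": 0.002, "ax": 0, "ay": 0, "az": 0, "fingers": 1}, {"dx": 0.0028, "dy": -0.026, "dz": 0.002, "ax": 0, "ay": 0, "az": 0, "fingers": 1}]'

```text
time_s: 9.08
tool_pos: [549.5, 229.6, 221.8]
ee_rot: [0.991, -0.132, -0.002, 0.001]
contact_force: [1.1, -0.8, -1.4]
finger_gap: 85.4
finger_force: 0.0
```

Call:
send_rows --motion '[{"dx": 0, "dy": 0, "dz": 0, "ax": 0, "ay": 0, "az": -0.12, "fingers": 1}, {"dx": 0, "dy": 0, "dz": 0, "ax": 0, "ay": 0, "az": -0.12, "fingers": 1}, {"dx": 0, "dy": 0, "dz": 0, "ax": 0, "ay": 0, "az": -0.12, "fingers": 1}, {"dx": 0, "dy": 0, "dz": 0, "ax": 0, "ay": 0, "az": -0.12, "fingers": 1}, {"dx": 0, "dy": 0, "dz": 0, "ax": 0, "ay": 0, "az": -0.12, "fingers": 1}, {"dx": 0, "dy": 0, "dz": 0, "ax": 0, "ay": 0, "az": -0.12, "fingers": 1}, {"dx": 0, "dy": 0, "dz": 0, "ax": 0, "ay": 0, "az": -0.12, "fingers": 1}, {"dx": 0, "dy": 0, "dz": 0, "ax": 0, "ay": 0, "az": -0.12, "fingers": 1}, {"dx": 0, "dy": 0, "dz": 0, "ax": 0, "ay": 0, "az": -0.12, "fingers": 1}, {"dx": 0, "dy": 0, "dz": 0, "ax": 0, "ay": 0, "az": -0.12, "fingers": 1}, {"dx": 0, "dy": 0, "dz": 0, "ax": 0, "ay": 0, "az": -0.12, "fingers": 1}, {"dx": 0, "dy": 0, "dz": 0, "ax": 0, "ay": 0, "az": -0.12, "fingers": 1}, {"dx": 0, "dy": 0, "dz": 0, "ax": 0, "ay": 0, "az": -0.12, "fingers": 1}, {"dx": 0, "dy": 0, "dz": 0, "ax": 0, "ay": 0, "az": -0.12, "fingers": 1}, {"dx": 0, "dy": 0, "dz": 0, "ax": 0, "ay": 0, "az": -0.12, "fingers": 1}, {"dx": 0, "dy": 0, "dz": 0, "ax": 0, "ay": 0, "az": -0.12, "fingers": 1}, {"dx": 0, "dy": 0, "dz": 0, "ax": 0, "ay": 0, "az": -0.12, "fingers": 1}, {"dx": 0, "dy": 0, "dz": 0, "ax": 0, "ay": 0, "az": -0.12, "fingers": 1}, {"dx": 0, "dy": 0, "dz": 0, "ax": 0, "ay": 0, "az": -0.12, "fingers": 1}, {"dx": 0, "dy": 0, "dz": 0, "ax": 0, "ay": 0, "az": -0.12, "fingers": 1}]'

```text
time_s: 10.75
tool_pos: [549.2, 228.2, 222.0]
ee_rot: [0.48, 0.877, -0.001, -0.001]
contact_force: [-0.7, 0.3, -0.2]
finger_gap: 85.3
finger_force: 0.0
```

Call:
send_rows --motion '[{"dx": 0, "dy": 0, "dz": 0, "ax": 0, "ay": 0, "az": -0.11, "fingers": 1}, {"dx": 0, "dy": 0, "dz": 0, "ax": 0, "ay": 0, "az": 0, "fingers": 1}, {"dx": 0, "dy": 0, "dz": 0, "ax": 0, "ay": 0, "az": 0, "fingers": 1}]'

```text
time_s: 11.0
tool_pos: [549.2, 228.3, 222.6]
ee_rot: [0.435, 0.901, -0.001, -0.001]
contact_force: [-0.7, 0.8, 0.4]
finger_gap: 85.5
finger_force: 0.0
```

Run:
```python
from h import *
z=telemetry.read_state(); print(z['tool_pos'],z['joint_positions'])
plan([((549,229.5,150),down(2.251),5),((549,229.5,128.5),down(2.251),3)])
```

```text
[549.22735963 228.28912095 222.56689057] [ 2.23461829e-01  1.35211948e-01  1.80209072e+00  2.33997321e-06
  1.20708805e+00 -4.47585677e-01]
5 x [0.0002, 0.0001, 0.0145, -0.0005, -0.0002, -0.0018]
3 x [0.0, 0.0, 0.0072, 0.0, 0.0, 0.0]
```

Call:
send_rows --motion '[{"dx": 0.001, "dy": 0, "dz": 0.02, "ax": 0, "ay": 0, "az": 0, "fingers": 1}, {"dx": 0, "dy": 0, "dz": 0.02, "ax": 0, "ay": 0, "az": 0, "fingers": 1}, {"dx": 0, "dy": 0, "dz": 0.02, "ax": 0, "ay": 0, "az": 0, "fingers": 1}, {"dx": 0, "dy": 0, "dz": 0.014, "ax": 0, "ay": 0, "az": 0, "fingers": 1}, {"dx": 0, "dy": 0, "dz": 0.01, "ax": 0, "ay": 0, "az": 0, "fingers": 1}, {"dx": 0, "dy": 0, "dz": 0.01, "ax": 0, "ay": 0, "az": 0, "fingers": 1}, {"dx": 0, "dy": 0, "dz": 0, "ax": 0, "ay": 0, "az": 0, "fingers": 1}, {"dx": 0, "dy": 0, "dz": 0, "ax": 0, "ay": 0, "az": 0, "fingers": 1}]'

```text
time_s: 11.67
tool_pos: [548.7, 229.2, 130.0]
ee_rot: [0.434, 0.901, -0.0, -0.0]
contact_force: [-0.2, 0.2, 0.5]
finger_gap: 85.5
finger_force: 0.0
```

Call:
send_rows --motion '[{"dx": 0, "dy": 0, "dz": 0, "ax": 0, "ay": 0, "az": 0, "fingers": 0.4}, {"dx": 0, "dy": 0, "dz": 0, "ax": 0, "ay": 0, "az": 0, "fingers": 0.4}, {"dx": 0, "dy": 0, "dz": 0, "ax": 0, "ay": 0, "az": 0, "fingers": 0.4}, {"dx": 0, "dy": 0, "dz": 0, "ax": 0, "ay": 0, "az": 0, "fingers": 0.2}, {"dx": 0, "dy": 0, "dz": 0, "ax": 0, "ay": 0, "az": 0, "fingers": 0.2}, {"dx": 0, "dy": 0, "dz": 0, "ax": 0, "ay": 0, "az": 0, "fingers": 0}, {"dx": 0, "dy": 0, "dz": 0, "ax": 0, "ay": 0, "az": 0, "fingers": 0}, {"dx": 0, "dy": 0, "dz": 0, "ax": 0, "ay": 0, "az": 0, "fingers": 0}, {"dx": 0, "dy": 0, "dz": 0, "ax": 0, "ay": 0, "az": 0, "fingers": 0}, {"dx": 0, "dy": 0, "dz": 0, "ax": 0, "ay": 0, "az": 0, "fingers": 0}]' --grip_force 60

```text
time_s: 12.5
tool_pos: [549.0, 229.4, 130.8]
ee_rot: [0.434, 0.901, 0.0, 0.0]
contact_force: [1.0, 0.8, 2.2]
finger_gap: 10.7
finger_force: 59.4
```

Call:
send_rows --motion '[{"dx": 0, "dy": 0, "dz": -0.006, "ax": 0, "ay": 0, "az": 0, "fingers": 0}, {"dx": 0, "dy": 0, "dz": -0.008, "ax": 0, "ay": 0, "az": 0, "fingers": 0}, {"dx": 0, "dy": 0, "dz": -0.01, "ax": 0, "ay": 0, "az": 0, "fingers": 0}, {"dx": 0, "dy": 0, "dz": -0.012, "ax": 0, "ay": 0, "az": 0, "fingers": 0}, {"dx": 0, "dy": 0, "dz": -0.014, "ax": 0, "ay": 0, "az": 0, "fingers": 0}, {"dx": 0, "dy": 0, "dz": -0.015, "ax": 0, "ay": 0, "az": 0, "fingers": 0}, {"dx": 0, "dy": 0, "dz": -0.015, "ax": 0, "ay": 0, "az": 0, "fingers": 0}, {"dx": 0, "dy": 0, "dz": -0.015, "ax": 0, "ay": 0, "az": 0, "fingers": 0}, {"dx": 0, "dy": 0, "dz": -0.015, "ax": 0, "ay": 0, "az": 0, "fingers": 0}, {"dx": 0, "dy": 0, "dz": -0.015, "ax": 0, "ay": 0, "az": 0, "fingers": 0}, {"dx": 0, "dy": 0, "dz": -0.015, "ax": 0, "ay": 0, "az": 0, "fingers": 0}, {"dx": 0, "dy": 0, "dz": -0.014, "ax": 0, "ay": 0, "az": 0, "fingers": 0}, {"dx": 0, "dy": 0, "dz": -0.01, "ax": 0, "ay": 0, "az": 0, "fingers": 0}, {"dx": 0, "dy": 0, "dz": -0.006, "ax": 0, "ay": 0, "az": 0, "fingers": 0}, {"dx": 0, "dy": 0, "dz": 0, "ax": 0, "ay": 0, "az": 0, "fingers": 0}, {"dx": 0, "dy": 0, "dz": 0, "ax": 0, "ay": 0, "az": 0, "fingers": 0}, {"dx": 0, "dy": 0, "dz": 0, "ax": 0, "ay": 0, "az": 0, "fingers": 0}]'

```text
time_s: 13.92
tool_pos: [548.2, 229.1, 299.1]
ee_rot: [0.434, 0.901, -0.001, -0.001]
contact_force: [0.0, -0.3, -1.2]
finger_gap: 10.8
finger_force: 59.1
```

Run:
```python
from h import *
z=telemetry.read_state(); print(z['tool_pos'],z['joint_positions'])
im,d=imaging.snapshot('scene'); cv2.imwrite('pics/s5.png',im)
print([(np.round(o['point']).tolist(),round(o['confidence'],2)) for t in('grip_bar','basket','mug') for o in finder.place_of('scene',t)])
a=np.radians(25); dv=np.array([-np.cos(YAW)*np.cos(a),-np.sin(YAW)*np.cos(a),np.sin(a)]); org=LENS+155*dv; tcp=org+88*dv; print(org,tcp,stand(org))
q=R.from_quat(z['ee_rot']); t0=q.apply([0,0,1]); ax=np.cross(t0,-dv); ang=np.arccos(t0@-dv); Q=R.from_rotvec(ax/np.linalg.norm(ax)*ang)*q
# way: keep basket origin aligned; translate first with tool down, then tip in 14 rows
pre=np.array([520,-80,290.]); plan([(pre,q,16),(tcp,Q,14)])
np.savez('goal.npz',tcp=tcp,Q=Q.as_quat())
```

```text
[548.24623702 229.07358862 299.11801649] [ 2.25157034e-01  7.52927243e-02  1.72559903e+00 -4.23761952e-05
  1.34279151e+00 -4.48875636e-01]
[([545.0, 228.0, 297.0], 0.78), ([660.0, 82.0, 88.0], 0.58), ([548.0, 226.0, 212.0], 0.87), ([662.0, 84.0, -4.0], 0.84), ([538.0, 213.0, -1.0], 0.68), ([545.0, 224.0, 212.0], 0.61)]
[629.49095378 -68.72713645 204.50583057] [551.42130173 -85.0367365  241.6962376 ] [-117.5    0. ]
16 x [-0.014, -0.0134, 0.0006, 0.0, 0.0, -0.0]
[[-0.0017, 0.0015, 0.0034, -0.0725, -0.0366, -0.0], [-0.0016, 0.0013, 0.0036, -0.0725, -0.0366, 0.0], [-0.0014, 0.001, 0.0037, -0.0725, -0.0366, 0.0], [-0.0013, 0.0007, 0.0039, -0.0725, -0.0366, -0.0], [-0.0011, 0.0005, 0.0039, -0.0725, -0.0366, -0.0], [-0.001, 0.0002, 0.004, -0.0725, -0.0366, -0.0], [-0.0008, -0.0001, 0.004, -0.0725, -0.0366, -0.0], [-0.0007, -0.0004, 0.0041, -0.0725, -0.0366, 0.0], [-0.0005, -0.0007, 0.004, -0.0725, -0.0366, -0.0], [-0.0004, -0.001, 0.004, -0.0725, -0.0366, 0.0], [-0.0003, -0.0013, 0.0039, -0.0725, -0.0366, -0.0], [-0.0001, -0.0016, 0.0038, -0.0725, -0.0366, 0.0], [0.0, -0.0018, 0.0037, -0.0725, -0.0366, -0.0], [0.0002, -0.0021, 0.0036, -0.0725, -0.0366, 0.0]]
```

View pics/s5.png

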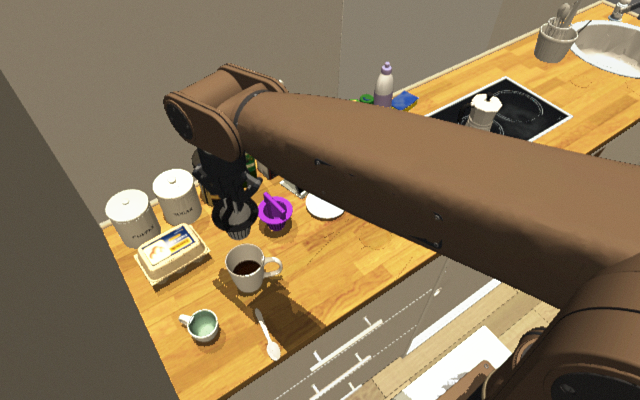

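The basket hangs from the gripper (237,220), clear of the mug, which is still standing at (247,268). Now I'll carry it across and tip it.

Call:
send_rows --motion '[{"dx": -0.006, "dy": -0.0056, "dz": 0, "ax": 0, "ay": 0, "az": 0, "fingers": 0}, {"dx": -0.01, "dy": -0.0096, "dz": 0, "ax": 0, "ay": 0, "az": 0, "fingers": 0}, {"dx": -0.014, "dy": -0.0134, "dz": 0, "ax": 0, "ay": 0, "az": 0, "fingers": 0}, {"dx": -0.014, "dy": -0.0134, "dz": 0, "ax": 0, "ay": 0, "az": 0, "fingers": 0}, {"dx": -0.014, "dy": -0.0134, "dz": 0, "ax": 0, "ay": 0, "az": 0, "fingers": 0}, {"dx": -0.014, "dy": -0.0134, "dz": 0, "ax": 0, "ay": 0, "az": 0, "fingers": 0}, {"dx": -0.014, "dy": -0.0134, "dz": 0, "ax": 0, "ay": 0, "az": 0, "fingers": 0}, {"dx": -0.014, "dy": -0.0134, "dz": 0, "ax": 0, "ay": 0, "az": 0, "fingers": 0}, {"dx": -0.014, "dy": -0.0134, "dz": 0, "ax": 0, "ay": 0, "az": 0, "fingers": 0}, {"dx": -0.014, "dy": -0.0134, "dz": 0, "ax": 0, "ay": 0, "az": 0, "fingers": 0}, {"dx": -0.014, "dy": -0.0134, "dz": 0, "ax": 0, "ay": 0, "az": 0, "fingers": 0}, {"dx": -0.014, "dy": -0.0134, "dz": 0, "ax": 0, "ay": 0, "az": 0, "fingers": 0}, {"dx": -0.014, "dy": -0.0134, "dz": 0, "ax": 0, "ay": 0, "az": 0, "fingers": 0}, {"dx": -0.014, "dy": -0.0134, "dz": 0, "ax": 0, "ay": 0, "az": 0, "fingers": 0}, {"dx": -0.014, "dy": -0.0134, "dz": 0, "ax": 0, "ay": 0, "az": 0, "fingers": 0}, {"dx": -0.014, "dy": -0.0134, "dz": 0, "ax": 0, "ay": 0, "az": 0, "fingers": 0}, {"dx": -0.008, "dy": -0.008, "dz": 0, "ax": 0, "ay": 0, "az": 0, "fingers": 0}, {"dx": -0.004, "dy": -0.004, "dz": 0, "ax": 0, "ay": 0, "az": 0, "fingers": 0}]'

```text
time_s: 15.62
tool_pos: [520.1, -81.9, 300.3]
ee_rot: [0.435, 0.901, -0.0, 0.0]
contact_force: [0.5, -0.2, -0.6]
finger_gap: 10.7
finger_force: 59.1
```

Call:
send_rows --motion '[{"dx": 0, "dy": 0, "dz": 0, "ax": -0.0725, "ay": -0.0366, "az": 0, "fingers": 0}, {"dx": 0, "dy": 0, "dz": 0, "ax": -0.0725, "ay": -0.0366, "az": 0, "fingers": 0}, {"dx": 0, "dy": 0, "dz": 0, "ax": -0.0725, "ay": -0.0366, "az": 0, "fingers": 0}, {"dx": 0, "dy": 0, "dz": 0, "ax": -0.0725, "ay": -0.0366, "az": 0, "fingers": 0}, {"dx": 0, "dy": 0, "dz": 0, "ax": -0.0725, "ay": -0.0366, "az": 0, "fingers": 0}, {"dx": 0, "dy": 0, "dz": 0, "ax": -0.0725, "ay": -0.0366, "az": 0, "fingers": 0}, {"dx": 0, "dy": 0, "dz": 0, "ax": -0.0725, "ay": -0.0366, "az": 0, "fingers": 0}]'

```text
time_s: 16.2
tool_pos: [520.5, -79.6, 300.7]
ee_rot: [0.416, 0.865, 0.172, 0.224]
contact_force: [-0.4, 0.2, -1.1]
finger_gap: 11.0
finger_force: 59.1
```

Run:
```python
from h import *
z=telemetry.read_state(); print(z['tool_pos'],np.round(z['joint_positions'],3),z['contact_force'],R.from_quat(z['ee_rot']).apply([0,0,1]))
g=np.load('goal.npz'); plan([(g['tcp'],R.from_quat(g['Q']),9)])
```

```text
[520.47941093 -79.60798361 300.73983213] [-0.507 -0.349  2.168  0.461  0.922 -1.389] [-0.39198061  0.16295989 -1.0540572 ] [ 0.53046171  0.1106626  -0.84045473]
[[-0.0008, -0.0013, 0.0073, -0.0557, -0.0282, 0.0001], [-0.0006, -0.0017, 0.0072, -0.0557, -0.0282, 0.0001], [-0.0004, -0.0021, 0.0071, -0.0557, -0.0282, 0.0001], [-0.0002, -0.0025, 0.007, -0.0557, -0.0282, 0.0001], [0.0, -0.0029, 0.0068, -0.0557, -0.0282, 0.0001], [0.0002, -0.0033, 0.0067, -0.0557, -0.0282, 0.0001], [0.0004, -0.0036, 0.0065, -0.0557, -0.0282, 0.0001], [0.0006, -0.004, 0.0062, -0.0557, -0.0282, 0.0001], [0.0007, -0.0043, 0.006, -0.0557, -0.0282, 0.0001]]
```

Call:
send_rows --motion '[{"dx": -0.0008, "dy": -0.0013, "dz": 0.0073, "ax": -0.0557, "ay": -0.0282, "az": 0, "fingers": 0}, {"dx": -0.0006, "dy": -0.0017, "dz": 0.0072, "ax": -0.0557, "ay": -0.0282, "az": 0, "fingers": 0}, {"dx": -0.0004, "dy": -0.0021, "dz": 0.0071, "ax": -0.0557, "ay": -0.0282, "az": 0, "fingers": 0}, {"dx": -0.0002, "dy": -0.0025, "dz": 0.007, "ax": -0.0557, "ay": -0.0282, "az": 0, "fingers": 0}, {"dx": 0, "dy": -0.0029, "dz": 0.0068, "ax": -0.0557, "ay": -0.0282, "az": 0, "fingers": 0}, {"dx": 0.0002, "dy": -0.0033, "dz": 0.0067, "ax": -0.0557, "ay": -0.0282, "az": 0, "fingers": 0}, {"dx": 0.0004, "dy": -0.0036, "dz": 0.0065, "ax": -0.0557, "ay": -0.0282, "az": 0, "fingers": 0}, {"dx": 0.0006, "dy": -0.004, "dz": 0.0062, "ax": -0.0557, "ay": -0.0282, "az": 0, "fingers": 0}, {"dx": 0.0007, "dy": -0.0043, "dz": 0.006, "ax": -0.0557, "ay": -0.0282, "az": 0, "fingers": 0}, {"dx": 0, "dy": 0, "dz": 0, "ax": 0, "ay": 0, "az": 0, "fingers": 0}, {"dx": 0, "dy": 0, "dz": 0, "ax": 0, "ay": 0, "az": 0, "fingers": 0}]'

```text
time_s: 17.12
tool_pos: [550.9, -85.0, 240.0]
ee_rot: [0.367, 0.762, 0.326, 0.423]
contact_force: [-0.4, -0.2, -0.3]
finger_gap: 10.6
finger_force: 59.2
```

```bash
cat > chk.py <<'E'
from h import *
import sys
z=telemetry.read_state(); tz=R.from_quat(z['ee_rot']).apply([0,0,1]); print(z['tool_pos'],np.round(z['joint_positions'],3),z['contact_force'],tz)
org=np.array(z['tool_pos'])+88*tz; v=LENS-org; print('org',org,stand(org),'dist',np.linalg.norm(v),'axial',v@tz,'off',np.linalg.norm(v-(v@tz)*tz))
g=np.load('goal.npz'); plan([(g['tcp'],R.from_quat(g['Q']),2)])
for n in('scene','top'):
    im,d=imaging.snapshot(n); cv2.imwrite(f'pics/{sys.argv[1]}{n}.png',im)
    for t in('basket','grip_bar','saucer','mug','jam_jar','egg_timer','teaspoon'): print(n,t,[(np.round(o['point']).tolist(),round(o['confidence'],2)) for o in finder.place_of(n,t)])
a,b=[cv2.imread(f'pics/{sys.argv[1]}{n}.png') for n in('scene','top')]
cv2.imwrite(f'pics/{sys.argv[1]}.png',np.hstack([cv2.resize(a[80:340,150:450],(400,347)),cv2.resize(b[100:330,180:445],(400,347))]))
E
python3 chk.py f
```

```text
[550.94531643 -84.98349576 239.97718661] [-0.632 -0.262  2.408  1.523  0.738 -2.417] [-0.35613044 -0.23069805 -0.31184208] [ 0.88389798  0.18555686 -0.42929362]
org [628.72833844 -68.6544917  202.19934768] [-118.2    0.2] dist 154.70710983113977 axial 154.66615661563512 off 3.559470473566049
2 x [-0.0005, 0.0007, -0.0002, -0.0031, -0.0021, -0.001]
scene basket [([664.0, 83.0, -2.0], 0.9), ([633.0, -68.0, 206.0], 0.77)]
scene grip_bar [([547.0, -86.0, 239.0], 0.95), ([639.0, -65.0, -4.0], 0.34)]
scene saucer [([638.0, -67.0, -2.0], 0.84), ([413.0, 260.0, -1.0], 0.17)]
scene mug [([535.0, 212.0, 2.0], 0.63)]
scene jam_jar [([506.0, -281.0, 2.0], 0.78)]
scene egg_timer [([719.0, -187.0, -2.0], 0.48)]
scene teaspoon [([411.0, 262.0, -0.0], 0.85)]
top basket [([662.0, 83.0, -1.0], 0.91), ([633.0, -74.0, 206.0], 0.75)]
top grip_bar [([552.0, -87.0, 244.0], 0.8), ([662.0, 87.0, 89.0], 0.76), ([540.0, 216.0, -1.0], 0.27)]
top saucer [([640.0, -63.0, 1.0], 0.88)]
top mug [([543.0, 214.0, -0.0], 0.84)]
top jam_jar [([500.0, -279.0, -1.0], 0.8), ([542.0, 212.0, -2.0], 0.63)]
top egg_timer [([720.0, -188.0, 2.0], 0.95), ([636.0, -74.0, 205.0], 0.4)]
top teaspoon [([407.0, 265.0, 2.0], 0.56)]
```

View pics/f.png

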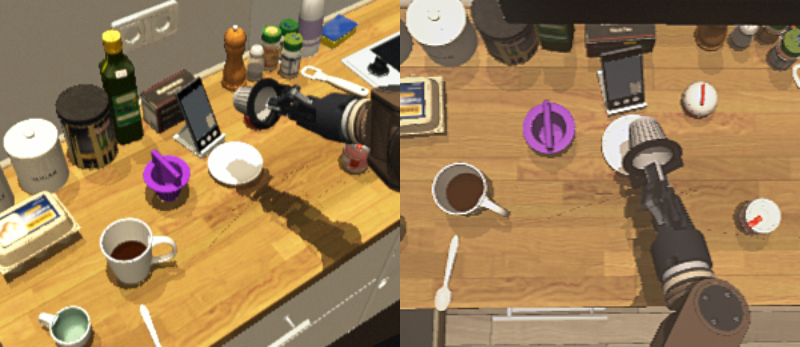

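The pictures show the basket held over the saucer (left 255,100; right 648,140) with its bottom facing the phone. The mug and bystanders are where they were. Everything is well inside the limits, so I'll let it settle and hand in.

Call:
send_rows --motion '[{"dx": 0, "dy": 0, "dz": 0, "ax": 0, "ay": 0, "az": 0, "fingers": 0}, {"dx": 0, "dy": 0, "dz": 0, "ax": 0, "ay": 0, "az": 0, "fingers": 0}, {"dx": 0, "dy": 0, "dz": 0, "ax": 0, "ay": 0, "az": 0, "fingers": 0}, {"dx": 0, "dy": 0, "dz": 0, "ax": 0, "ay": 0, "az": 0, "fingers": 0}, {"dx": 0, "dy": 0, "dz": 0, "ax": 0, "ay": 0, "az": 0, "fingers": 0}]'

```text
time_s: 18.33
tool_pos: [551.6, -85.4, 241.3]
ee_rot: [0.366, 0.761, 0.326, 0.425]
contact_force: [0.0, -0.6, -1.0]
finger_gap: 10.4
finger_force: 59.2
```

```bash
python3 -c "
from h import *
print(np.abs(telemetry.read_state()['joint_vel']).max()); print(arm.job_done())"
```

```text
0.0018817430154234387
the job is handed in; nothing more can be done
None
```

I handed the job in at about 18 s with no verdict returned: the saucer is against the middle of the stand's front, and the basket is held still above it, bottom facing the lens at about 155 mm rather than 170 (to stay within the arm's reach), with the mug and bystanders where they were.

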